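# Find the balance point of a light bar on a knife edge and mark it with the hanger clip

## Robot

A 6-joint arm with a two-finger parallel gripper is mounted at the origin on a cart in front of the work surface, level with it; the furniture and walls round the work are solid. World frame = base frame: x ahead of the robot, y to its left, z up, the work surface at z = 0. Lengths are in m, angles in rad, forces in N, time in s.
With the tool pointing down it reaches from about 0.4 to 0.825 m from the base axis. Payload 7 kg.
Tool frame: the origin (TCP) lies midway between the tips of the shut fingers; the grasp point (between the pads) lies 19 mm behind it; z points along the fingers, y is the line along which they close (so a half turn about z gives the same grasp; the last joint's range is limited). The gripper opens to 88 mm and grips with 3 to 60 N. Pads are 19 mm wide; open, the fingers measure 130 mm over their backs; the gripper's body (78 mm by 193 mm) begins 47 mm behind the grasp point.
Start: joints at [1.434, 0.359, 0.012, 0, -1.224, -0.288], TCP at [0.278, 0.615, 0.227] pointing down, gripper open.
Joint ranges: [-3.07, 3.07], [-1.43, 2.12], [-1.02, 1.25], [-3.03, 1.67], [-3.05, -0], [-3.03, 3.03]. Speed limits (rad/s): [2.39, 2.39, 3.01, 3.14, 3.14, 3.14].

## Interface

Orientations are given as a rotation vector (axis times angle).
In Python, from workcell import r, optics, job_done gives the robot as it stands.
- The arm moves only by the tool apply_moves, never from a script. Its arguments are lists of equal length, an entry for each row: "delta_pos": the shift along the tool's x, y, z scaled (see below), a list of three; "twist": the turn, a rotation vector about the tool's x, y, z scaled (see below), a list of three; "jaw": the closure, from -1 (fully open) to 1 (shut), so that 0 is half open. In form: {"delta_pos": [[tx, ty, tz], ...], "twist": [[rx, ry, rz], ...], "jaw": [jaw, ...]}. A call has exactly 10 rows; each row is the pose to reach, as a shift and turn from the pose commanded when the call began, along the tool's axes at that moment, turning the shorter way round; what a row does not reach only later rows make up. The controller multiplies each number of a shift by 0.1 m and each number of a turn by 2 pi rad. A row lasts 1/8 s, in which the tool goes at most 62.5 mm and 10.7 degrees, less where a joint would pass 70% of its speed; a pose out of reach is approached as far as the arm can. A call with a number of a shift or a turn outside -1 to 1 is refused whole. A call with a gripper value outside its range is refused whole. The fingers move at their own pace and stop on an object; "force" is the grip in N (left out, the last holds). Time passes only in rows, so rows that repeat a pose let the fingers close, or fill a call up. It gives the time, the measured TCP pose, the force, the opening and the grip force at its end, in the units of the state.
- r.state(): the state, without advancing time (a new reading comes with each control period).
- optics.camera(name): name is "scene" or "top"; returns a dict with "image" (420x560x3 uint8, blue, green, red), "mtx" (3x3 intrinsics, pixels), "view" (4x4, takes a point from world to camera coordinates). Camera axes: x right, y up, looking along -z (the intrinsics and any distortion apply to the point x, -y, -z); pixel columns grow to the right and rows downward; lengths in m; the calibration is good to about 2 mm. A picture is of the moment at which its call begins. There is no depth.
- job_done(): hands the job in; it is judged then, once.
The state is a dict: "time_s": time; "qpos": joint angles; "joint_velocities": joint speeds; "joint_efforts": joint torques, N m; "ee_pos": TCP position; "orientation": TCP orientation; "force": force on the tool from outside, world axes, zero at the start; "ft_torque": the same for the moment, N m; "grip_width": opening from 0.0 (shut) to 1.0 (fully open); "grasp_force": force on a finger pad.
Only numpy, scipy, OpenCV 4.12 (cv2) and the standard library are available. Lean on these libraries where they do the work, as an engineer would, in place of code of your own. Each camera call takes 0.05 s, during which the arm holds its last target. There are 200 camera calls.

## Task

The repaired light bar lies across the knife edge of the balancing stand with its heavy end down. Slide it gently along the knife edge, without lifting it off, until it balances there by itself, level and clear of both outer posts; then set the hanger clip astride the bar directly above the knife edge to mark the point, and leave the bar balanced with the clip on it. Do not press hard on the edge and leave the other things where they are.

Things in the scene. Friction and masses are not known exactly. Their poses are not given: they have to be found in the camera images.
- stand: balancing stand, fixed: dark steel base plate 90 (x) x 220 (y) x 10 mm; origin at the centre of its underside, on the table. Three uprights 20 mm wide stand in a row along its y axis: the knife edge in the middle and two blunt outer posts. All three stand inside the bar's channel and guide it to slide along the stand's y axis, with about 3 mm of play to either side
- knife (a point): middle of the knife edge, at its very top, 75 mm above the table; the edge runs along the stand's x; axes as those of the stand
- post (a point): top of the outer post at the stand's y = +80 mm, 63 mm above the table (the other is at y = -80 mm); the posts catch the bar when it tips by about 0.15 rad
- bar: light bar: inverted aluminium U channel 34 wide (x) x 280 long (y) x 40 high (z) mm, walls 4 mm, black end caps 5 mm; origin at the centre of its underside, z up through its flat top, y lengthwise. Level on the knife edge its lower rim stands 39 mm and its top 79 mm above the table. At the start its +y end hangs down on a post; it must travel about 5 to 70 mm towards the stand's -y
- bar_web (a point): underside of the bar's top web at mid-length, 36 mm above the bar's origin: this face rests on the knife edge (friction 0.5 to 0.7). Bar mass 0.46 to 0.54 kg, mostly a weight hidden in its walls: its centre of mass lies up to 23 mm from mid-length either way and about 23 mm below this face, so it hangs stably: near balance it tips 0.04 rad per mm that it is off
- clip: hanger clip, 25 g, stands on its feet on the table: steel saddle 46 (x) x 14 (y) mm, legs 3 mm thick and 12 mm long below a 3 mm bridge, 40 mm clear between them (straddles the bar), black upright tab 22 (x) x 10 (y) mm on top, 15 to 46 mm above the feet. Origin centred between the feet, z up; seated on the bar the origin lies 12 mm below the bar's top
- heatsink: bystander: finned aluminium heatsink 40 x 40 x 24 mm, origin at the centre of its underside
- phone_dark: bystander: dark phone 76 x 164 x 8 mm lying flat, origin at the centre of its underside
- tumbler: bystander: drinking glass, 68 mm across, 93 mm high, origin at the centre of its underside

How it is judged:
By the outcome, as a careful person would: the job done as asked, in the order asked, and still so for the second after the job is handed in, with the robot touching nothing.
It also fails if it takes over 72 s, if anything falls off the work surface, if the arm or the gripper's body presses on something with over 40 N, if the wrist force passes 120 N, or if a joint passes its speed limit or range.

## Working session

There is one attempt and no reset: what is moved stays moved. The work goes in short steps, Python scripts to look and compute and a tool call to move; the robot and the scene stay as the last step left them, time stands still between calls to the robot, and variables do not carry over. Pictures are saved under pics/ and viewed, at most 10 in all, crops included, and the job is handed in when it is done.

Besides the shell and the picture viewer there is one more tool, called after ">>>" as name(argument=value, ...), one argument or row to a line, values as JSON. apply_moves: Moves the arm, as the interface text tells. Its arguments: {"type":"object","properties":{"delta_pos":{"type":"array","items":{"type":"array","items":{"type":"number"}}},"twist":{"type":"array","items":{"type":"array","items":{"type":"number"}}},"jaw":{"type":"array","items":{"type":"number"}},"force":{"type":"number"}},"required":["delta_pos","twist","jaw"]}

```bash
mkdir -p pics; ls
python3 - <<'E'
from workcell import r,optics
import cv2,numpy as np
print(r.state())
for n in("scene","top"):
    c=optics.camera(n);cv2.imwrite(f"pics/{n}0.png",c["image"]);print(n,[k for k in c],np.round(c["mtx"],1).tolist(),np.round(c["view"],4).tolist())
E
```

```text
pics
{'time_s': 0.0, 'qpos': array([ 1.43408101e+00,  3.59384439e-01,  1.10752713e-02, -3.60557332e-04,
       -1.22411191e+00, -2.88066701e-01]), 'joint_velocities': array([ 0.0001212 , -0.00039971, -0.00058398, -0.00078751,  0.00032287,
        0.00113687]), 'joint_efforts': array([-5.10669415e-04, -5.82716596e+01,  2.93052578e+01,  6.99744388e+00,
        6.94673668e-03, -1.64726471e-04]), 'ee_pos': array([0.27802263, 0.61454778, 0.22562954]), 'orientation': array([ 3.06935069e+00, -6.62082290e-01, -3.37857441e-04]), 'force': array([ 0.16269437,  0.76971105, -0.15327379]), 'ft_torque': array([ 0.02345225,  0.04445409, -0.04074186]), 'grasp_force': 0.0, 'grip_width': 1.0003253117324575}
scene ['image', 'mtx', 'view'] [[447.4, 0.0, 280.8], [0.0, 447.4, 197.7], [0.0, 0.0, 1.0]] [[0.6609, -0.7505, -0.003, -0.4203], [0.4421, 0.386, 0.8097, -0.2955], [-0.6065, -0.5364, 0.5869, -0.628], [0.0, 0.0, 0.0, 1.0]]
top ['image', 'mtx', 'view'] [[414.6, 0.0, 277.0], [0.0, 414.6, 209.1], [0.0, 0.0, 1.0]] [[0.0137, -0.9998, -0.0144, -0.0605], [0.9906, 0.0116, 0.1364, -0.604], [-0.1362, -0.0162, 0.9905, -0.9782], [0.0, 0.0, 0.0, 1.0]]
```

View pics/scene0.png

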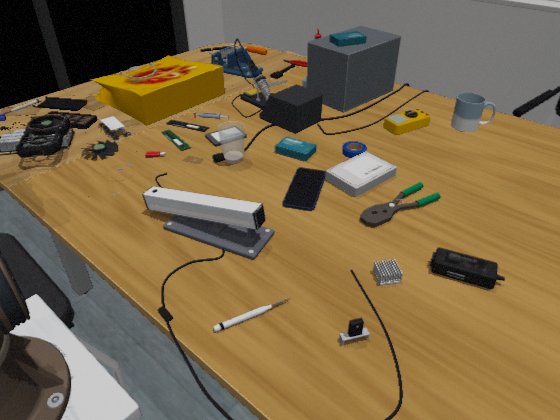

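View pics/top0.png

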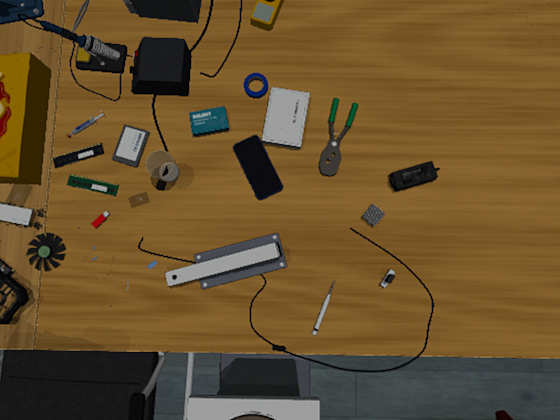

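The scene view shows the bar on its stand (ends at about (150,205) and (258,215)) and the clip at (355,330). In the top view the bar runs from (167,279) to (281,250), with the stand's plate below it, and the clip is at (388,278). I'll zoom in next.

Run:
```python
import cv2,numpy as np
t=cv2.imread("pics/top0.png");s=cv2.imread("pics/scene0.png")
R=lambda im,x0,y0,w,h,W,H:cv2.resize(im[y0:y0+h,x0:x0+w],(W,H),interpolation=cv2.INTER_CUBIC)
a=R(t,155,225,140,75,560,300); b=R(t,370,260,40,50,240,300)
c=R(s,135,180,145,75,580,300); d=R(s,335,312,40,60,200,300)
cv2.imwrite("pics/crop0.png",np.vstack([np.hstack([a,b]),np.hstack([c,d,np.zeros((300,20,3),np.uint8)])]))
```

```text
(no output)
```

View pics/crop0.png

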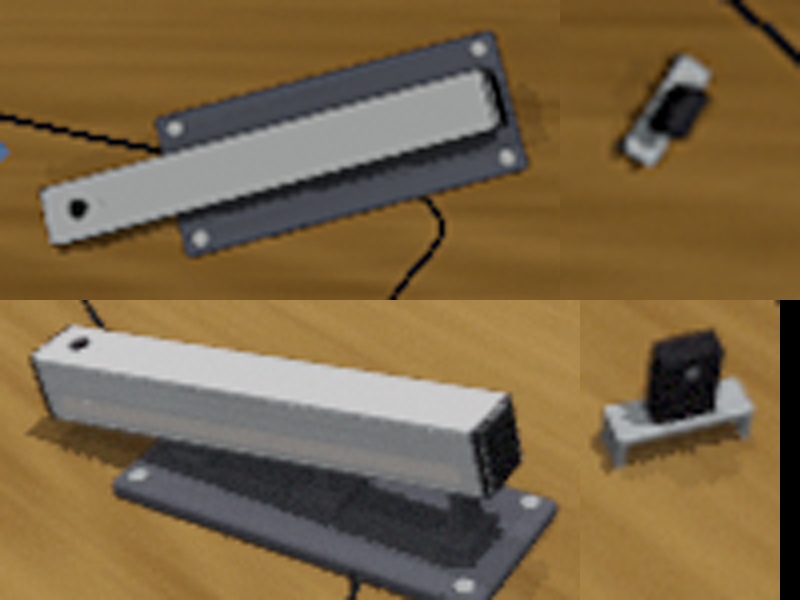

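The crops give corner pixels for the plate, bar and clip. The bar's right end (black cap visible) hangs low over the right post, and its left end is raised. I'll fit poses to these.

```bash
cat > h.py <<'E'
import numpy as np
from scipy.optimize import least_squares
from scipy.spatial.transform import Rotation as Ro
V={"scene":([[0.6609,-0.7505,-0.003,-0.4203],[0.4421,0.386,0.8097,-0.2955],[-0.6065,-0.5364,0.5869,-0.628]],(447.4,280.8,197.7)),
"top":([[0.0137,-0.9998,-0.0144,-0.0605],[0.9906,0.0116,0.1364,-0.604],[-0.1362,-0.0162,0.9905,-0.9782]],(414.6,277.0,209.1))}
def proj(n,P):
    M,(f,cx,cy)=V[n];M=np.array(M);c=np.atleast_2d(P)@M[:,:3].T+M[:,3]
    return np.c_[cx+f*c[:,0]/-c[:,2],cy-f*c[:,1]/-c[:,2]]
def fit(model,obs,p0):
    # obs: list of (cam, local point, pixel); model(p, local)->world
    f=lambda p:np.concatenate([(proj(c,model(p,np.array(l)))[0]-px) for c,l,px in obs])
    s=least_squares(f,p0,x_scale=0.05,loss="soft_l1");return s.x,f(s.x).reshape(-1,2)
def planar(z=0):
    return lambda p,l:np.array([p[0],p[1],z])+Ro.from_euler('z',p[2]).apply(l)
E
python3 - <<'E'
from h import *
np.set_printoptions(precision=4,suppress=True)
# stand, with +y_stand to image right (world -y): corners
c=lambda sx,sy:[.045*sx,.11*sy,.01]
# yaw~ pi-ish: +x_stand toward robot
obs=[("top",c(-1,-1),(194,254.5)),("top",c(-1,1),(278,233)),("top",c(1,1),(286.75,266.25)),("top",c(1,-1),(203.25,289)),
("scene",c(1,-1),(163.75,227)),("scene",c(-1,1),(274.25,232))]
p,e=fit(planar(),obs,[.5,0,3.3]);print("stand",p);print(e)
S=p
# bar: centre x,y,z(top centre), yaw, tilt about local x
def bm(p,l): return p[:3]+Ro.from_euler('ZX',[p[3],p[4]]).apply(l)
b=lambda sx,sy,z=0:[.017*sx,.14*sy,z]
obs=[("top",b(-1,-1),(165,272.5)),("top",b(1,-1),(168.75,286.25)),("top",b(-1,1),(277.5,242)),("top",b(1,1),(281.5,257.5)),
("scene",b(-1,-1),(153,186.25)),("scene",b(1,-1),(143,194.5)),("scene",b(1,1),(253.75,213)),("scene",b(-1,1),(263,203.75)),("scene",b(1,1,-.04),(256.25,228.75)),("scene",b(1,-1,-.04),(148,208.75))]
p,e=fit(bm,obs,[S[0],S[1],.08,S[2],0]);print("bar",p);print(e)
print("bar centre in stand",Ro.from_euler('z',-S[2]).apply([p[0]-S[0],p[1]-S[1],0]))
k=lambda sx,sy,z=.015:[.023*sx,.007*sy,z]
# clip: let local +x = image up-right end in top
obs=[("top",k(1,1),(391.7,268.7)),("top",k(1,-1),(395.3,272)),("top",k(-1,1),(380,284.7)),("top",k(-1,-1),(384.7,288)),
("scene",k(-1,1),(339.6,333.6)),("scene",k(-1,-1),(342.6,340)),("scene",k(1,-1),(370,333)),("scene",k(1,1),(367,327.6)),
("scene",[-.011,.005,.046],(349,320.4)),("scene",[.011,.005,.046],(361.4,318)),("scene",[.011,-.005,.046],(363.4,321.6))]
p,e=fit(planar(),obs,[.4,-.3,-.4]);print("clip",p);print(e)
# bystanders: quick rays to table
for n,px,z in(("heatsink",(373,215),.024),("phone",(258,167),.008),("tumbler",(164,172),.0)):
    print(n,fit(lambda p,l:np.array([p[0],p[1],z]),[("top",[0,0,0],px)],[.5,0])[0])
E
```

```text
stand [0.478  0.0355 3.4115]
[[ 0.1545 -0.0908]
 [ 1.1567 -0.9246]
 [ 1.6106  0.7918]
 [-0.8621  0.7966]
 [-2.0959 -1.5132]
 [ 0.539  -2.1175]]
bar [0.4678 0.0731 0.0732 3.3987 0.1602]
[[ 0.8372 -0.8444]
 [ 0.0065 -0.5885]
 [ 0.1528  0.6346]
 [-0.2635 -0.4253]
 [-0.4685 -0.2244]
 [-0.8656 -0.4361]
 [-0.0084 -0.1616]
 [-0.5225 -0.6798]
 [ 1.2059  1.3603]
 [-0.2581  0.7475]]
bar centre in stand [-0.0002 -0.0389  0.    ]
clip [ 0.44   -0.3284 -0.5979]
[[-0.5209  0.2082]
 [ 0.6801  0.211 ]
 [ 0.9382 -0.2688]
 [ 1.049  -0.2311]
 [-0.3159 -0.5321]
 [-0.1758  0.2764]
 [-0.2514  1.1334]
 [-0.7685 -0.4895]
 [-0.4898 -0.5502]
 [ 0.3493 -1.0068]
 [ 0.8798  0.4327]]
heatsink [ 0.595  -0.2914]
phone [ 0.7181 -0.0018]
tumbler [0.7043 0.243 ]
```

The fit shows the image-left end (world +y) is the low one. So stand +y points to world left (heading about 0.26 + π/2), and the bar centre sits at stand y of about +39 mm. I'll push it from the left end with shut fingers, in small steps, backing off to look after each one.

```bash
cat >> h.py <<'E'
S=np.array([.478,.0355]);YAW=.262   # stand pose, +y to the robot's left
def sw(x,y,z): return np.r_[S+Ro.from_euler('z',YAW).apply([x,y,0])[:2],z]
def plan(goal,head):
    """shift/turn (move units) from the present pose to goal, tool x heading `head`, tool down"""
    from workcell import r
    s=r.state();R=Ro.from_rotvec(s["orientation"])
    G=Ro.from_euler('z',head)*Ro.from_euler('x',np.pi)
    d=R.inv().apply(np.array(goal)-s["ee_pos"])/.1;w=(R.inv()*G).as_rotvec()/(2*np.pi)
    print("t",round(s["time_s"],2),"shift",d.round(3),"twist",w.round(4),"ee",s["ee_pos"].round(4),"F",s["force"].round(1))
PH=YAW-np.pi/2
E
python3 -c "
from h import *
print(sw(0,.21,.035));plan(sw(0,.21,.035),PH)"
```

```text
[0.42360731 0.23833352 0.035     ]
t 0.1 shift [2.877 2.825 1.912] twist [ 2.000e-04 -1.000e-04  1.407e-01] ee [0.278  0.6146 0.2257] F [0.1 0.9 0. ]
```

>>> apply_moves(
  delta_pos=[
    [0.3, 0.3, 0],
    [0.6, 0.6, 0],
    [0.9, 0.9, 0.1],
    [1, 1, 0.2],
    [1, 1, 0.3],
    [1, 1, 0.3],
    [1, 1, 0.3],
    [1, 1, 0.3],
    [1, 1, 0.3],
    [1, 1, 0.3],
  ],
  twist=[
    [0, 0, 0.02],
    [0, 0, 0.04],
    [0, 0, 0.06],
    [0, 0, 0.08],
    [0, 0, 0.1],
    [0, 0, 0.12],
    [0, 0, 0.14],
    [0, 0, 0.1407],
    [0, 0, 0.1407],
    [0, 0, 0.1407],
  ],
  jaw=[1, 1, 1, 1, 1, 1, 1, 1, 1, 1],
  force=20,
)

```text
time_s: 1.35
ee_pos: [0.3281, 0.4826, 0.1965]
orientation: [2.494, -1.91, -0.0]
force: [-0.3, 0.1, 0.6]
grip_width: 0.009
grasp_force: 0.0
```

```bash
python3 -c "
from h import *
plan(sw(0,.21,.035),PH)"
```

```text
t 1.35 shift [ 2.608 -0.286  1.615] twist [ 0.     -0.      0.0002] ee [0.3281 0.4826 0.1965] F [-0.3  0.1  0.6]
```

>>> apply_moves(
  delta_pos=[
    [0.2, -0.05, 0.1],
    [0.4, -0.1, 0.2],
    [0.6, -0.2, 0.3],
    [0.8, -0.25, 0.4],
    [1, -0.29, 0.5],
    [1, -0.29, 0.5],
    [1, -0.29, 0.5],
    [1, -0.29, 0.5],
    [1, -0.29, 0.5],
    [1, -0.29, 0.5],
  ],
  twist=[
    [0, 0, 0],
    [0, 0, 0],
    [0, 0, 0],
    [0, 0, 0],
    [0, 0, 0],
    [0, 0, 0],
    [0, 0, 0],
    [0, 0, 0],
    [0, 0, 0],
    [0, 0, 0],
  ],
  jaw=[1, 1, 1, 1, 1, 1, 1, 1, 1, 1],
)

```text
time_s: 2.6
ee_pos: [0.3818, 0.3939, 0.1467]
orientation: [-2.493, 1.911, 0.0]
force: [-0.6, -0.6, -0.1]
grip_width: 0.002
grasp_force: 0.0
```

>>> apply_moves(
  delta_pos=[
    [0.2, 0, 0.1],
    [0.4, 0, 0.2],
    [0.6, 0, 0.3],
    [0.8, 0, 0.4],
    [1, 0, 0.5],
    [1, 0, 0.6],
    [1, 0, 0.6],
    [1, 0, 0.6],
    [1, 0, 0.6],
    [1, 0, 0.6],
  ],
  twist=[
    [0, 0, 0],
    [0, 0, 0],
    [0, 0, 0],
    [0, 0, 0],
    [0, 0, 0],
    [0, 0, 0],
    [0, 0, 0],
    [0, 0, 0],
    [0, 0, 0],
    [0, 0, 0],
  ],
  jaw=[1, 1, 1, 1, 1, 1, 1, 1, 1, 1],
)

```text
time_s: 3.85
ee_pos: [0.4079, 0.2974, 0.0868]
orientation: [-2.493, 1.911, 0.0]
force: [-0.3, -0.1, 0.5]
grip_width: 0.007
grasp_force: 0.0
```

>>> apply_moves(
  delta_pos=[
    [0, 0, 0.1],
    [0, 0, 0.3],
    [0, 0, 0.5],
    [0.1, 0, 0.5],
    [0.2, 0, 0.5],
    [0.3, 0, 0.5],
    [0.4, 0, 0.5],
    [0.5, 0, 0.5],
    [0.6, 0, 0.5],
    [0.6, 0, 0.5],
  ],
  twist=[
    [0, 0, 0],
    [0, 0, 0],
    [0, 0, 0],
    [0, 0, 0],
    [0, 0, 0],
    [0, 0, 0],
    [0, 0, 0],
    [0, 0, 0],
    [0, 0, 0],
    [0, 0, 0],
  ],
  jaw=[1, 1, 1, 1, 1, 1, 1, 1, 1, 1],
)

```text
time_s: 5.1
ee_pos: [0.4236, 0.2383, 0.0366]
orientation: [2.492, -1.913, -0.0]
force: [0.1, 0.6, 0.3]
grip_width: 0.007
grasp_force: 0.0
```

```bash
python3 -c "
from h import *
from workcell import optics
import cv2
plan(sw(0,.19,.035),PH)
a=optics.camera('scene')['image'][150:270,90:290];b=optics.camera('top')['image'][200:320,140:340]
cv2.imwrite('pics/p1.png',cv2.resize(np.vstack([a,b]),None,fx=2.5,fy=2.5,interpolation=cv2.INTER_CUBIC))"
```

```text
t 5.1 shift [ 0.2   -0.001  0.016] twist [ 0.     -0.     -0.0002] ee [0.4236 0.2383 0.0366] F [0.1 0.6 0.3]
```

View pics/p1.png

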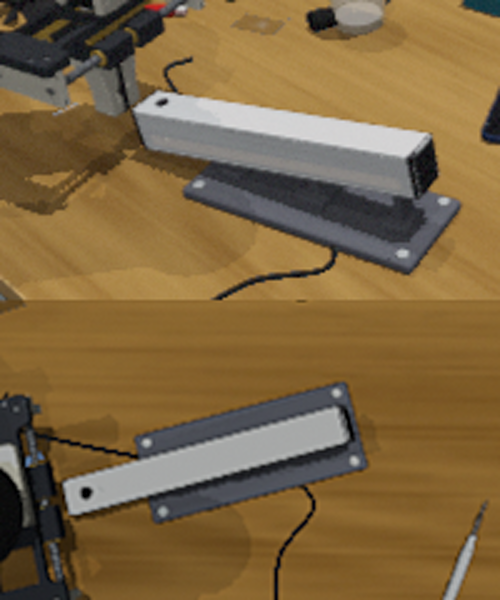

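The shut fingers are just left of the bar's low end, which is clear in both views, and nothing has moved. Next, a tracker for slide and tilt plus the first gentle push.

```bash
cat > track.py <<'E'
import json,os,cv2
from h import *
from workcell import optics
PTS={"scene":[(253.75,213),(263,203.75),(256.25,228.75),(154.5,191)],"top":[(277,242),(281,257.5),(174.5,277)]}
LOC={"scene":[[-.017,-.14,.004],[.017,-.14,.004],[-.017,-.14,-.036],[0,.125,.004]],"top":[[.017,-.14,.004],[-.017,-.14,.004],[0,.125,.004]]}
P0=np.array([.039,-.152,0,0])
def bar(p,l):   # c along bar, tilt (+: +y end up), side offset, yaw offset
    R=Ro.from_euler('ZX',[YAW+p[3],p[1]])
    return sw(p[2],0,.075)+R.apply(np.array([0,p[0],0])+l)
def track(save=None):
    last=np.array(json.load(open("last.json"))) if os.path.exists("last.json") else P0
    obs=[];ims={n:optics.camera(n)["image"] for n in PTS}
    if save: [cv2.imwrite(f"pics/{save}_{n}.png",i) for n,i in ims.items()]
    for n in PTS:
        a=cv2.cvtColor(cv2.imread(f"pics/{n}0.png"),6);b=cv2.cvtColor(ims[n],6)
        off=lambda p:np.array([proj(n,bar(p,np.array(l)))[0]-proj(n,bar(P0,np.array(l)))[0] for l in LOC[n]])
        x0=np.float32(PTS[n]);g=np.float32(x0+off(last))
        x1,st,er=cv2.calcOpticalFlowPyrLK(a,b,x0.reshape(-1,1,2),g.reshape(-1,1,2).copy(),winSize=(13,13),maxLevel=2,flags=cv2.OPTFLOW_USE_INITIAL_FLOW)
        for i in range(len(x0)):
            if st[i,0]: obs.append((n,i,x1[i,0]-x0[i]))
    f=lambda p:np.concatenate([proj(n,bar(p,np.array(LOC[n][i])))[0]-proj(n,bar(P0,np.array(LOC[n][i])))[0]-d for n,i,d in obs])
    s=least_squares(f,last,x_scale=[.01,.05,.002,.02],loss="soft_l1",f_scale=.5)
    json.dump(s.x.tolist(),open("last.json","w"))
    print("c mm",round(s.x[0]*1e3,2),"tilt",s.x[1].round(4),"side mm",round(s.x[2]*1e3,2),"yaw",s.x[3].round(3),"res",f(s.x).reshape(-1,2).round(1).tolist())
E
python3 -c "
from track import *
track()"
```

```text
c mm 38.76 tilt -0.1482 side mm -0.2 yaw 0.001 res [[-0.1, -0.1], [-0.1, -0.5], [0.1, 0.2], [-0.0, -0.3], [0.1, 0.1], [0.1, 0.1], [0.0, 0.1]]
```

>>> apply_moves(
  delta_pos=[
    [0.1, 0, 0],
    [0.14, 0, 0],
    [0.17, 0, 0],
    [0.2, 0, 0],
    [0.23, 0, 0],
    [0.26, 0, 0],
    [0.29, 0, 0],
    [0.32, 0, 0],
    [0.34, 0, 0],
    [0.24, 0, 0],
  ],
  twist=[
    [0, 0, 0],
    [0, 0, 0],
    [0, 0, 0],
    [0, 0, 0],
    [0, 0, 0],
    [0, 0, 0],
    [0, 0, 0],
    [0, 0, 0],
    [0, 0, 0],
    [0, 0, 0],
  ],
  jaw=[1, 1, 1, 1, 1, 1, 1, 1, 1, 1],
)

```text
time_s: 6.55
ee_pos: [0.4294, 0.2154, 0.0366]
orientation: [2.491, -1.913, 0.0]
force: [-0.1, 0.2, 0.2]
grip_width: 0.006
grasp_force: 0.0
```

```bash
python3 -c "
from track import *
track();plan(sw(0,.19,.035),PH)"
```

```text
c mm 23.7 tilt -0.1453 side mm -0.44 yaw -0.006 res [[-0.2, -0.0], [0.1, 0.1], [1.7, -1.3], [-0.2, -0.4], [-0.1, 0.5], [0.1, 0.3], [0.0, 0.0]]
t 6.65 shift [-0.029 -0.001  0.015] twist [ 0.0001 -0.0001  0.0001] ee [0.4294 0.2162 0.0365] F [-0.2  0.2 -0.2]
```

>>> apply_moves(
  delta_pos=[
    [0.08, 0, 0],
    [0.11, 0, 0],
    [0.13, 0, 0],
    [0.15, 0, 0],
    [0.17, 0, 0],
    [0.17, 0, 0],
    [0.1, 0, 0],
    [0.06, 0, 0],
    [0.06, 0, 0],
    [0.06, 0, 0],
  ],
  twist=[
    [0, 0, 0],
    [0, 0, 0],
    [0, 0, 0],
    [0, 0, 0],
    [0, 0, 0],
    [0, 0, 0],
    [0, 0, 0],
    [0, 0, 0],
    [0, 0, 0],
    [0, 0, 0],
  ],
  jaw=[1, 1, 1, 1, 1, 1, 1, 1, 1, 1],
)

```text
time_s: 7.9
ee_pos: [0.431, 0.2098, 0.0364]
orientation: [2.492, -1.912, -0.0]
force: [0.8, 0.2, -0.2]
grip_width: 0.007
grasp_force: 0.0
```

```bash
python3 -c "
from track import *
track();plan(sw(0,.19,.035),PH)"
```

```text
c mm 15.92 tilt -0.1415 side mm -0.29 yaw -0.011 res [[-0.2, 0.2], [0.1, -0.2], [1.2, -1.0], [-0.3, -0.6], [0.0, 0.6], [0.1, 0.2], [-0.1, 0.0]]
t 8.0 shift [-0.094 -0.001  0.015] twist [ 0. -0. -0.] ee [0.4311 0.2099 0.0365] F [-0.8  0.3  0.9]
```

>>> apply_moves(
  delta_pos=[
    [0.08, 0, 0],
    [0.11, 0, 0],
    [0.13, 0, 0],
    [0.15, 0, 0],
    [0.17, 0, 0],
    [0.17, 0, 0],
    [0.1, 0, 0],
    [0.06, 0, 0],
    [0.06, 0, 0],
    [0.06, 0, 0],
  ],
  twist=[
    [0, 0, 0],
    [0, 0, 0],
    [0, 0, 0],
    [0, 0, 0],
    [0, 0, 0],
    [0, 0, 0],
    [0, 0, 0],
    [0, 0, 0],
    [0, 0, 0],
    [0, 0, 0],
  ],
  jaw=[1, 1, 1, 1, 1, 1, 1, 1, 1, 1],
)

```text
time_s: 9.25
ee_pos: [0.4326, 0.2041, 0.0364]
orientation: [2.492, -1.912, -0.0]
force: [0.0, -0.1, -0.5]
grip_width: 0.006
grasp_force: 0.0
```

```bash
python3 -c "
from track import *
track();plan(sw(0,.19,.035),PH)"
```

```text
c mm 11.1 tilt -0.1545 side mm 0.56 yaw -0.017 res [[-0.2, 0.0], [-0.1, 0.3], [0.8, -1.8], [-0.3, -0.1], [-0.0, 0.5], [0.4, -0.1], [-0.2, -0.1]]
t 9.35 shift [-0.154 -0.001  0.015] twist [ 0. -0. -0.] ee [0.4327 0.2041 0.0365] F [ 0.1 -0.9 -0.2]
```

>>> apply_moves(
  delta_pos=[
    [0.08, 0, 0],
    [0.11, 0, 0],
    [0.13, 0, 0],
    [0.15, 0, 0],
    [0.17, 0, 0],
    [0.17, 0, 0],
    [0.1, 0, 0],
    [0.06, 0, 0],
    [0.06, 0, 0],
    [0.06, 0, 0],
  ],
  twist=[
    [0, 0, 0],
    [0, 0, 0],
    [0, 0, 0],
    [0, 0, 0],
    [0, 0, 0],
    [0, 0, 0],
    [0, 0, 0],
    [0, 0, 0],
    [0, 0, 0],
    [0, 0, 0],
  ],
  jaw=[1, 1, 1, 1, 1, 1, 1, 1, 1, 1],
)

```text
time_s: 10.6
ee_pos: [0.4341, 0.1983, 0.0364]
orientation: [2.492, -1.912, -0.0]
force: [0.5, 0.2, 0.4]
grip_width: 0.002
grasp_force: 0.0
```

```bash
python3 -c "
from track import *
track();plan(sw(0,.19,.035),PH)"
```

```text
c mm 4.23 tilt -0.1384 side mm 0.86 yaw -0.02 res [[-0.2, 0.1], [-0.0, -0.1], [3.8, -5.1], [-0.4, -0.7], [0.2, 0.6], [0.4, 0.1], [-0.2, 0.0]]
t 10.7 shift [-0.214 -0.001  0.015] twist [ 0. -0. -0.] ee [0.4342 0.1983 0.0365] F [ 0.5 -0.3 -0.6]
```

>>> apply_moves(
  delta_pos=[
    [0.08, 0, 0],
    [0.11, 0, 0],
    [0.13, 0, 0],
    [0.15, 0, 0],
    [0.16, 0, 0],
    [0.16, 0, 0],
    [0.1, 0, 0],
    [0.06, 0, 0],
    [0.06, 0, 0],
    [0.06, 0, 0],
  ],
  twist=[
    [0, 0, 0],
    [0, 0, 0],
    [0, 0, 0],
    [0, 0, 0],
    [0, 0, 0],
    [0, 0, 0],
    [0, 0, 0],
    [0, 0, 0],
    [0, 0, 0],
    [0, 0, 0],
  ],
  jaw=[1, 1, 1, 1, 1, 1, 1, 1, 1, 1],
)

```text
time_s: 11.95
ee_pos: [0.4357, 0.1925, 0.0365]
orientation: [2.492, -1.912, 0.0]
force: [0.4, -0.1, 0.9]
grip_width: 0.009
grasp_force: 0.0
```

```bash
python3 -c "
from track import *
track();plan(sw(0,.19,.035),PH)"
```

```text
c mm -0.36 tilt -0.1547 side mm 0.54 yaw -0.031 res [[-0.0, 0.1], [0.2, 0.6], [5.6, -5.8], [-0.2, -0.0], [-0.4, 0.7], [-0.2, 0.2], [-0.0, -0.1]]
t 12.05 shift [-0.274 -0.001  0.015] twist [ 0. -0. -0.] ee [0.4358 0.1925 0.0365] F [-0.3 -0.7 -0.3]
```

>>> apply_moves(
  delta_pos=[
    [0.08, 0, 0],
    [0.11, 0, 0],
    [0.13, 0, 0],
    [0.15, 0, 0],
    [0.16, 0, 0],
    [0.16, 0, 0],
    [0.1, 0, 0],
    [0.06, 0, 0],
    [0.06, 0, 0],
    [0.06, 0, 0],
  ],
  twist=[
    [0, 0, 0],
    [0, 0, 0],
    [0, 0, 0],
    [0, 0, 0],
    [0, 0, 0],
    [0, 0, 0],
    [0, 0, 0],
    [0, 0, 0],
    [0, 0, 0],
    [0, 0, 0],
  ],
  jaw=[1, 1, 1, 1, 1, 1, 1, 1, 1, 1],
)

```text
time_s: 13.3
ee_pos: [0.4374, 0.1866, 0.0365]
orientation: [2.492, -1.912, 0.0]
force: [-0.1, -0.5, -0.8]
grip_width: 0.005
grasp_force: 0.0
```

```bash
python3 -c "
from track import *
track('a');plan(sw(0,.19,.035),PH)"
```

```text
c mm -5.53 tilt -0.147 side mm 0.08 yaw -0.035 res [[-0.2, -0.1], [0.1, 0.2], [8.1, -3.7], [-0.5, -0.4], [0.1, 0.6], [0.2, 0.1], [-0.2, -0.1]]
t 13.4 shift [-0.335 -0.001  0.015] twist [ 0. -0. -0.] ee [0.4374 0.1867 0.0365] F [-0.5 -0.3  0. ]
```

>>> apply_moves(
  delta_pos=[
    [0.08, 0, 0],
    [0.11, 0, 0],
    [0.13, 0, 0],
    [0.15, 0, 0],
    [0.16, 0, 0],
    [0.16, 0, 0],
    [0.1, 0, 0],
    [0.06, 0, 0],
    [0.06, 0, 0],
    [0.06, 0, 0],
  ],
  twist=[
    [0, 0, 0],
    [0, 0, 0],
    [0, 0, 0],
    [0, 0, 0],
    [0, 0, 0],
    [0, 0, 0],
    [0, 0, 0],
    [0, 0, 0],
    [0, 0, 0],
    [0, 0, 0],
  ],
  jaw=[1, 1, 1, 1, 1, 1, 1, 1, 1, 1],
)

```text
time_s: 14.65
ee_pos: [0.4389, 0.1808, 0.0365]
orientation: [2.492, -1.912, 0.0]
force: [-0.3, 0.5, -0.4]
grip_width: 0.007
grasp_force: 0.0
```

```bash
python3 -c "
from track import *
track('b');plan(sw(0,.19,.035),PH)"
```

```text
c mm -11.28 tilt -0.148 side mm 0.02 yaw -0.034 res [[-0.1, -0.0], [0.1, 0.3], [6.6, -2.5], [-0.4, -0.3], [0.2, 0.5], [-0.1, 0.1], [-0.1, -0.0]]
t 14.75 shift [-0.395 -0.001  0.015] twist [ 0. -0. -0.] ee [0.439  0.1808 0.0365] F [ 0.3 -0.3 -0.8]
```

>>> apply_moves(
  delta_pos=[
    [0.08, 0, 0],
    [0.11, 0, 0],
    [0.13, 0, 0],
    [0.14, 0, 0],
    [0.15, 0, 0],
    [0.15, 0, 0],
    [0.1, 0, 0],
    [0.05, 0, 0],
    [0.05, 0, 0],
    [0.05, 0, 0],
  ],
  twist=[
    [0, 0, 0],
    [0, 0, 0],
    [0, 0, 0],
    [0, 0, 0],
    [0, 0, 0],
    [0, 0, 0],
    [0, 0, 0],
    [0, 0, 0],
    [0, 0, 0],
    [0, 0, 0],
  ],
  jaw=[1, 1, 1, 1, 1, 1, 1, 1, 1, 1],
)

```text
time_s: 16.0
ee_pos: [0.4402, 0.176, 0.0365]
orientation: [2.492, -1.912, 0.0]
force: [0.0, -0.5, 0.1]
grip_width: 0.002
grasp_force: 0.0
```

```bash
python3 -c "
from track import *
track('c');plan(sw(0,.19,.035),PH)"
```

```text
c mm -16.81 tilt 0.0877 side mm 1.15 yaw -0.038 res [[1.1, -0.4], [1.3, -0.4], [-0.5, 0.4], [0.0, -1.2], [0.4, 0.3], [0.0, 0.2], [-6.9, 0.7]]
t 16.1 shift [-0.445 -0.001  0.015] twist [ 0. -0. -0.] ee [0.4402 0.176  0.0365] F [0.1 0.3 0.2]
```

>>> apply_moves(
  delta_pos=[
    [0, 0, 0],
    [0, 0, 0],
    [0, 0, 0],
    [0, 0, 0],
    [0, 0, 0],
    [0, 0, 0],
    [0, 0, 0],
    [0, 0, 0],
    [0, 0, 0],
    [0, 0, 0],
  ],
  twist=[
    [0, 0, 0],
    [0, 0, 0],
    [0, 0, 0],
    [0, 0, 0],
    [0, 0, 0],
    [0, 0, 0],
    [0, 0, 0],
    [0, 0, 0],
    [0, 0, 0],
    [0, 0, 0],
  ],
  jaw=[1, 1, 1, 1, 1, 1, 1, 1, 1, 1],
)

```text
time_s: 17.35
ee_pos: [0.4403, 0.1763, 0.0366]
orientation: [2.493, -1.912, 0.0]
force: [0.7, 0.4, 0.1]
grip_width: 0.001
grasp_force: 0.0
```

```bash
python3 -c "
from track import *
track('d');track('e')
ims=[np.vstack([cv2.imread(f'pics/{k}_scene.png')[150:260,130:300],cv2.imread(f'pics/{k}_top.png')[215:305,170:340]]) for k in 'ce']
cv2.imwrite('pics/ce.png',cv2.resize(np.hstack(ims),(800,470),interpolation=cv2.INTER_CUBIC))"
```

```text
c mm -16.85 tilt -0.0115 side mm -0.52 yaw -0.039 res [[0.3, 0.1], [0.6, 0.1], [0.4, -1.4], [-0.4, -0.3], [-0.6, 0.8], [0.0, 1.0], [-0.0, -0.1]]
c mm -16.85 tilt -0.0117 side mm -0.51 yaw -0.039 res [[0.3, 0.1], [0.6, 0.2], [0.4, -1.4], [-0.4, -0.3], [-0.6, 0.8], [-0.0, 1.0], [-0.0, -0.1]]
```

View pics/ce.png

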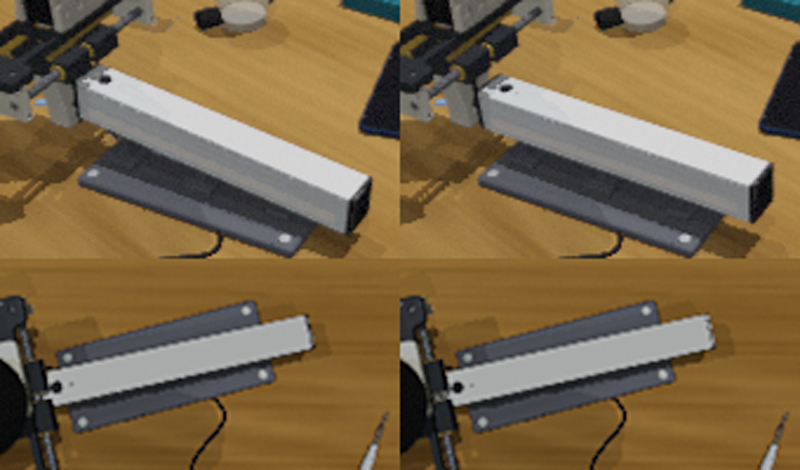

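The right-hand panels show the bar hanging free and nearly level (tracked tilt −0.012, settled), with the shut fingers about 10 mm off its left end. I'll refine the stand centre from the plate screws, back off, lift, and head for the clip.

```bash
cp last.json bal.json
python3 - <<'E'
from h import *
np.set_printoptions(precision=4,suppress=True)
T=lambda x,y:(x/4+155,y/4+225); C=lambda x,y:(x/4+135,(y-300)/4+180)
# screws at (+-hx,+-hy); far side = +x
o=[("top",(1,1),T(175,128)),("top",(1,-1),T(479,48)),("top",(-1,-1),T(507,157)),("top",(-1,1),T(201,238)),
("scene",(-1,1),C(138,473)),("scene",(1,-1),C(530,502)),("scene",(-1,-1),C(464,585))]
m=lambda p,l:np.r_[p[:2],.0105]+Ro.from_euler('z',p[2]).apply([l[0]*p[3],l[1]*p[4],0])
print(fit(m,o,[.478,.0355,.262,.035,.1]))
print(fit(m,o[:4],[.478,.0355,.262,.035,.1])[0])
E
```

```text
(array([0.4789, 0.0372, 0.2694, 0.0347, 0.0983]), array([[ 0.1751, -0.1593],
       [ 0.2656, -0.128 ],
       [ 0.3111, -0.3725],
       [ 0.0508, -0.364 ],
       [-0.4869,  0.2376],
       [-0.3684, -0.0295],
       [-0.2392, -0.0376]]))
[0.4782 0.0377 0.27   0.035  0.0981]
```

>>> apply_moves(
  delta_pos=[
    [-0.15, 0, 0],
    [-0.3, 0, 0],
    [-0.3, 0, -0.2],
    [-0.3, 0, -0.5],
    [-0.3, 0, -0.9],
    [-0.1, 0, -1],
    [0.1, 0, -1],
    [0.3, 0, -1],
    [0.5, 0, -1],
    [0.7, 0, -1],
  ],
  twist=[
    [0, 0, 0],
    [0, 0, 0],
    [0, 0, 0],
    [0, 0, 0],
    [0, 0, 0],
    [0, 0, 0],
    [0, 0, 0],
    [0, 0, 0],
    [0, 0, 0],
    [0, 0, 0],
  ],
  jaw=[1, 1, 1, 1, 1, 1, 1, 1, 1, 1],
)

```text
time_s: 18.8
ee_pos: [0.4585, 0.109, 0.1367]
orientation: [-2.493, 1.911, -0.0]
force: [0.1, -0.2, 0.4]
grip_width: 0.008
grasp_force: 0.0
```

>>> apply_moves(
  delta_pos=[
    [0.2, 0, -0.1],
    [0.4, 0, -0.1],
    [0.6, 0, -0.1],
    [0.8, 0, -0.1],
    [1, 0, -0.1],
    [1, 0, -0.1],
    [1, 0, -0.1],
    [1, 0, -0.1],
    [1, 0, -0.1],
    [1, 0, -0.1],
  ],
  twist=[
    [0, 0, 0],
    [0, 0, 0],
    [0, 0, 0],
    [0, 0, 0],
    [0, 0, 0],
    [0, 0, 0],
    [0, 0, 0],
    [0, 0, 0],
    [0, 0, 0],
    [0, 0, 0],
  ],
  jaw=[1, 1, 1, 1, 1, 1, 1, 1, 1, 1],
)

```text
time_s: 20.05
ee_pos: [0.4843, 0.0123, 0.1466]
orientation: [-2.493, 1.912, -0.0]
force: [-0.1, -1.0, 0.4]
grip_width: 0.005
grasp_force: 0.0
```

```bash
python3 -c "
from h import *
plan([.44,-.328,.05],-2.169)"
```

```text
t 20.05 shift [3.172 1.31  0.966] twist [-0.     0.     0.137] ee [0.4843 0.0123 0.1466] F [-0.1 -1.   0.4]
```

>>> apply_moves(
  delta_pos=[
    [0.3, 0.1, 0],
    [0.6, 0.2, 0],
    [0.9, 0.3, 0],
    [1, 0.5, 0],
    [1, 0.7, 0],
    [1, 0.9, 0],
    [1, 1, 0],
    [1, 1, 0],
    [1, 1, 0],
    [1, 1, 0],
  ],
  twist=[
    [0, 0, 0],
    [0, 0, 0],
    [0, 0, 0],
    [0, 0, 0],
    [0, 0, 0],
    [0, 0, 0],
    [0, 0, 0],
    [0, 0, 0],
    [0, 0, 0],
    [0, 0, 0],
  ],
  jaw=[1, 1, 1, 1, 1, 0.5, 0, -0.2, -0.3, -0.3],
)

```text
time_s: 21.3
ee_pos: [0.4141, -0.1102, 0.1465]
orientation: [2.493, -1.912, 0.0]
force: [0.0, -0.7, 0.8]
grip_width: 0.509
grasp_force: 0.0
```

>>> apply_moves(
  delta_pos=[
    [0.3, 0, 0],
    [0.5, 0, 0.1],
    [0.7, 0.1, 0.2],
    [0.9, 0.2, 0.3],
    [1, 0.3, 0.4],
    [1, 0.3, 0.4],
    [1, 0.3, 0.4],
    [1, 0.3, 0.4],
    [1, 0.3, 0.4],
    [1, 0.3, 0.4],
  ],
  twist=[
    [0, 0, 0],
    [0, 0, 0.02],
    [0, 0, 0.04],
    [0, 0, 0.06],
    [0, 0, 0.08],
    [0, 0, 0.1],
    [0, 0, 0.12],
    [0, 0, 0.137],
    [0, 0, 0.137],
    [0, 0, 0.137],
  ],
  jaw=[-0.3, -0.3, -0.3, -0.3, -0.3, -0.3, -0.3, -0.3, -0.3, -0.3],
)

```text
time_s: 22.55
ee_pos: [0.4107, -0.2148, 0.1064]
orientation: [1.471, -2.776, -0.0]
force: [1.0, -0.2, -0.6]
grip_width: 0.648
grasp_force: 0.0
```

```bash
python3 -c "
from h import *
plan([.44,-.328,.07],-2.169)"
```

```text
t 22.55 shift [ 0.772 -0.878  0.364] twist [ 0.     -0.      0.0003] ee [ 0.4107 -0.2148  0.1064] F [ 1.  -0.2 -0.6]
```

>>> apply_moves(
  delta_pos=[
    [0.2, -0.2, 0],
    [0.4, -0.4, 0.1],
    [0.6, -0.6, 0.2],
    [0.77, -0.8, 0.3],
    [0.77, -0.88, 0.36],
    [0.77, -0.88, 0.36],
    [0.77, -0.88, 0.36],
    [0.77, -0.88, 0.36],
    [0.77, -0.88, 0.36],
    [0.77, -0.88, 0.36],
  ],
  twist=[
    [0, 0, 0],
    [0, 0, 0],
    [0, 0, 0],
    [0, 0, 0],
    [0, 0, 0],
    [0, 0, 0],
    [0, 0, 0],
    [0, 0, 0],
    [0, 0, 0],
    [0, 0, 0],
  ],
  jaw=[-0.3, -0.3, -0.3, -0.3, -0.3, -0.3, -0.3, -0.3, -0.3, -0.3],
)

```text
time_s: 23.8
ee_pos: [0.4399, -0.3278, 0.0708]
orientation: [-1.468, 2.777, -0.0]
force: [-0.2, 0.1, 0.3]
grip_width: 0.651
grasp_force: 0.0
```

```bash
python3 -c "
from track import *
track('f');plan([.44,-.328,.02],-2.169)
s=cv2.imread('pics/f_scene.png');t=cv2.imread('pics/f_top.png')
R=lambda im,x0,y0,w,h,W,H:cv2.resize(im[y0:y0+h,x0:x0+w],(W,H),interpolation=cv2.INTER_CUBIC)
top=np.hstack([R(s,150,170,150,90,500,300),R(s,320,290,75,75,300,300)])
cv2.imwrite('pics/f.png',np.vstack([top,np.hstack([R(t,170,220,160,90,533,300),R(t,350,240,67,75,267,300)])]))"
```

```text
c mm 2.13 tilt 0.0554 side mm -7.42 yaw 0.026 res [[-7.8, 0.0], [-8.2, 0.0], [-8.3, -2.0], [1.4, -0.7], [6.1, -0.5], [11.7, -3.6], [5.5, 5.9]]
t 23.9 shift [-0.    -0.001  0.507] twist [-0.      0.     -0.0001] ee [ 0.4399 -0.3279  0.0707] F [-0.3  0.1 -0. ]
```

View pics/f.png

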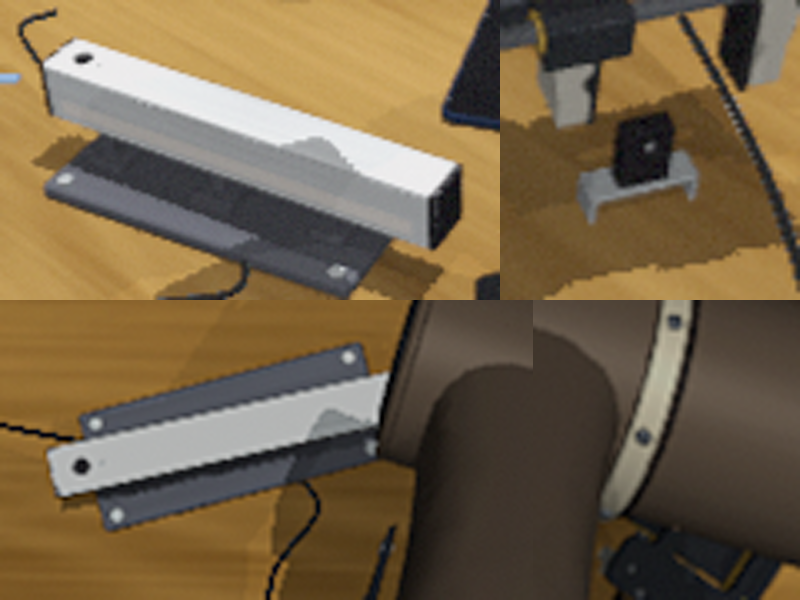

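The robot hides the bar's right end from the top camera, so that tracker reading is spoilt. The scene view still shows the bar hanging level, and the clip upright between the open fingers. Next, a fit from clicked corners and a check that the fingers are centred.

Run:
```python
from h import *
np.set_printoptions(precision=4,suppress=True)
def bm(p,l): return p[:3]+Ro.from_euler('ZX',[p[3],p[4]]).apply(l)
c=lambda x,y:(x/3.3333+150,y/3.3333+170); t=lambda x,y:(x/3.3333+170,(y-300)/3.3333+220)
b=lambda sx,sy,z=0:[.017*sx,.14*sy,z]
o=[("scene",b(1,1),c(75,38)),("scene",b(-1,1),c(45,65)),("scene",b(-1,-1),c(437,193)),("scene",b(1,-1),c(462,165)),("scene",b(-1,-1,-.04),c(430,248)),("scene",b(-1,1,-.04),c(52,112)),("scene",b(1,-1,-.04),c(460,207)),
("top",b(1,1),t(45,452)),("top",b(-1,1),t(60,497))]
p,e=fit(bm,o,[.48,.03,.079,.23,0]);print("bar",p,e.tolist())
d=Ro.from_euler('z',-.2694).apply([p[0]-.4789,p[1]-.0372,0]);print("in stand",d,"side at knife",d[0]+(-d[1])*-np.sin(p[3]-.2694))
u=np.array([np.cos(-.598),np.sin(-.598),0])
for s in(-1,0,1): print((proj("scene",np.array([.44,-.328,.0707])+s*.0285*u)[0]-[320,290])*4+[500,0],(proj("scene",np.array([.44,-.3284,.046])+s*.011*u)[0]-[320,290])*4+[500,0])
```

```text
bar [ 0.4821  0.0193  0.0803  0.2232 -0.0217] [[-0.3644153182499963, -0.3509386221264208], [-2.036421092998893, -0.4137974936436706], [-1.1940163034990974, 0.09081010091662733], [-4.837953952119278e-05, -1.7417187618392234], [1.4010719992949703, 0.16281091488235688], [-0.818190102557395, 1.0456079393229913], [0.8479974462380255, 2.0408244136103804], [1.5336105136862273, -1.5254660462168204], [-0.3656171382524178, -0.5866892762693396]]
in stand [-0.0017 -0.0181  0.    ] side at knife -0.0008828314288598387
[579.8754  95.8391] [618.7478 129.4383]
[650.8275  80.7928] [645.4442 123.6444]
[720.5999  65.9967] [671.972  117.8871]
```

>>> apply_moves(
  delta_pos=[
    [0, 0, 0.15],
    [0, 0, 0.3],
    [0, 0, 0.45],
    [0, 0, 0.51],
    [0, 0, 0.51],
    [0, 0, 0.51],
    [0, 0, 0.51],
    [0, 0, 0.51],
    [0, 0, 0.51],
    [0, 0, 0.51],
  ],
  twist=[
    [0, 0, 0],
    [0, 0, 0],
    [0, 0, 0],
    [0, 0, 0],
    [0, 0, 0],
    [0, 0, 0],
    [0, 0, 0],
    [0, 0, 0],
    [0, 0, 0],
    [0, 0, 0],
  ],
  jaw=[-0.3, -0.3, -0.3, -0.3, -0.1, 0.1, 0.3, 0.5, 0.7, 0.8],
  force=12,
)

```text
time_s: 25.15
ee_pos: [0.44, -0.3281, 0.0199]
orientation: [-1.467, 2.777, -0.001]
force: [-0.2, 0.5, 2.8]
grip_width: 0.246
grasp_force: 12.0
```

>>> apply_moves(
  delta_pos=[
    [0, 0, 0],
    [0, 0, 0],
    [0, 0, 0],
    [0, 0, 0],
    [0, 0, -0.1],
    [0, 0, -0.2],
    [0, 0, -0.4],
    [0, 0, -0.6],
    [0, 0, -0.8],
    [0, 0, -1],
  ],
  twist=[
    [0, 0, 0],
    [0, 0, 0],
    [0, 0, 0],
    [0, 0, 0],
    [0, 0, 0],
    [0, 0, 0],
    [0, 0, 0],
    [0, 0, 0],
    [0, 0, 0],
    [0, 0, 0],
  ],
  jaw=[0.9, 1, 1, 1, 1, 1, 1, 1, 1, 1],
)

```text
time_s: 26.4
ee_pos: [0.4398, -0.328, 0.1209]
orientation: [-1.467, 2.778, -0.001]
force: [-0.4, -0.4, -1.2]
grip_width: 0.25
grasp_force: 12.0
```

```bash
sed -i 's/^S=.*/S=np.array([.478,.0355]);YAW=.262   # nominal frame used by the tracker/' h.py
cat >> h.py <<'E'
# measured: stand centre and bar heading, for placing the clip
K=np.array([.4789,.0372])+.0009*np.array([-np.cos(.22),-np.sin(.22)]);BH=.223
E
python3 -c "
from h import *
from workcell import optics
import cv2
plan([*K,.15],BH-np.pi/2)
cv2.imwrite('pics/g.png',cv2.resize(optics.camera('scene')['image'][220:370,290:440],(600,600),interpolation=cv2.INTER_CUBIC))"
```

```text
t 26.4 shift [-3.23   1.742 -0.291] twist [-1.000e-04 -0.000e+00 -1.308e-01] ee [ 0.4398 -0.328   0.1209] F [-0.4 -0.4 -1.2]
```

View pics/g.png

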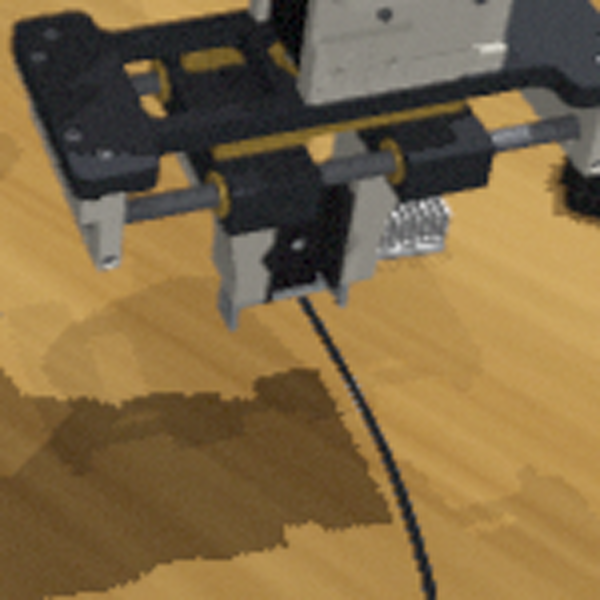

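The clip is gripped upright and lifted, with the heatsink untouched behind it. Carrying it to the bar.

>>> apply_moves(
  delta_pos=[
    [-0.2, 0.2, -0.1],
    [-0.4, 0.4, -0.2],
    [-0.6, 0.6, -0.3],
    [-0.8, 0.8, -0.3],
    [-1, 1, -0.3],
    [-1, 1, -0.3],
    [-1, 1, -0.3],
    [-1, 1, -0.3],
    [-1, 1, -0.3],
    [-1, 1, -0.3],
  ],
  twist=[
    [0, 0, 0],
    [0, 0, -0.02],
    [0, 0, -0.04],
    [0, 0, -0.06],
    [0, 0, -0.08],
    [0, 0, -0.1],
    [0, 0, -0.12],
    [0, 0, -0.131],
    [0, 0, -0.131],
    [0, 0, -0.131],
  ],
  jaw=[1, 1, 1, 1, 1, 1, 1, 1, 1, 1],
)

```text
time_s: 27.7
ee_pos: [0.4135, -0.189, 0.1497]
orientation: [-2.454, 1.961, -0.0]
force: [-0.6, 0.1, -0.3]
grip_width: 0.253
grasp_force: 12.0
```

```bash
cp bal.json last.json; python3 -c "
from track import *
track();plan([*K,.15],BH-np.pi/2)"
```

```text
c mm -180.85 tilt -1.1187 side mm -15.26 yaw -0.026 res [[21.9, -20.2], [31.8, -0.2], [-0.2, 64.6], [45.1, 0.8], [-2.8, 0.1], [-0.6, 5.9], [43.1, 0.1]]
t 27.8 shift [-2.062 -1.129 -0.004] twist [-0. -0.  0.] ee [ 0.4135 -0.1891  0.1496] F [-0.8 -0.5 -1.1]
```

>>> apply_moves(
  delta_pos=[
    [-0.2, -0.2, 0],
    [-0.4, -0.4, 0],
    [-0.6, -0.6, 0],
    [-0.8, -0.8, 0],
    [-1, -1, 0],
    [-1, -1, 0],
    [-1, -1, 0],
    [-1, -1, 0],
    [-1, -1, 0],
    [-1, -1, 0],
  ],
  twist=[
    [0, 0, 0],
    [0, 0, 0],
    [0, 0, 0],
    [0, 0, 0],
    [0, 0, 0],
    [0, 0, 0],
    [0, 0, 0],
    [0, 0, 0],
    [0, 0, 0],
    [0, 0, 0],
  ],
  jaw=[1, 1, 1, 1, 1, 1, 1, 1, 1, 1],
)

```text
time_s: 29.05
ee_pos: [0.4887, -0.0696, 0.1497]
orientation: [-2.455, 1.96, -0.0]
force: [0.1, -0.5, -0.1]
grip_width: 0.255
grasp_force: 12.0
```

>>> apply_moves(
  delta_pos=[
    [-0.2, -0.1, 0],
    [-0.4, -0.13, 0],
    [-0.6, -0.13, 0],
    [-0.8, -0.13, 0],
    [-0.9, -0.13, 0],
    [-1, -0.13, 0],
    [-1, -0.13, 0],
    [-1, -0.13, 0],
    [-1, -0.13, 0.2],
    [-1, -0.13, 0.4],
  ],
  twist=[
    [0, 0, 0],
    [0, 0, 0],
    [0, 0, 0],
    [0, 0, 0],
    [0, 0, 0],
    [0, 0, 0],
    [0, 0, 0],
    [0, 0, 0],
    [0, 0, 0],
    [0, 0, 0],
  ],
  jaw=[1, 1, 1, 1, 1, 1, 1, 1, 1, 1],
)

```text
time_s: 30.3
ee_pos: [0.4795, 0.0307, 0.1093]
orientation: [-2.455, 1.959, -0.001]
force: [-0.3, -0.0, -0.2]
grip_width: 0.25
grasp_force: 12.0
```

```bash
cp bal.json last.json; python3 -c "
from track import *
track('k');plan([*K,.0885],BH-np.pi/2)
a=cv2.imread('pics/k_scene.png')[130:260,150:300];b=cv2.imread('pics/k_top.png')[190:320,160:310]
cv2.imwrite('pics/k.png',cv2.resize(np.hstack([a,b]),(800,347),interpolation=cv2.INTER_CUBIC))"; cp bal.json last.json
```

```text
c mm -18.99 tilt -0.0134 side mm 13.77 yaw -0.127 res [[0.0, -0.2], [1.8, 0.3], [0.3, -1.8], [0.2, -7.6], [0.4, 0.5], [-0.2, 0.6], [-69.0, 5.1]]
t 30.4 shift [-0.067 -0.017  0.193] twist [ 0.0006 -0.0001  0.    ] ee [0.4779 0.0301 0.1078] F [ 0.5 -0.  -0.3]
```

View pics/k.png

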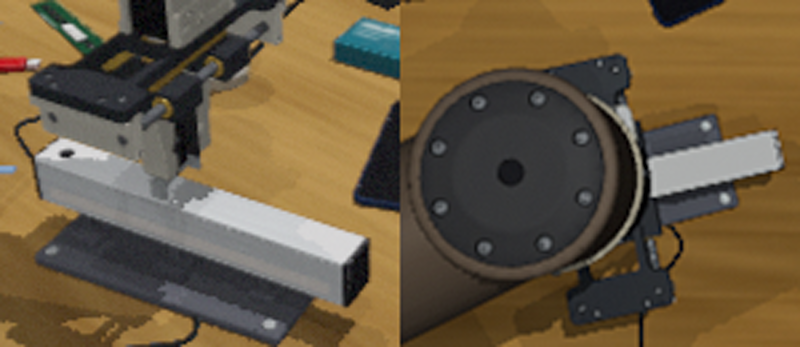

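The clip is held just above the bar's middle, its near foot at the front edge, and the bar is still level. I'll centre it, then lower it slowly while watching the force.

>>> apply_moves(
  delta_pos=[
    [-0.03, -0.01, 0],
    [-0.067, -0.017, 0],
    [-0.067, -0.017, 0],
    [-0.067, -0.017, 0.02],
    [-0.067, -0.017, 0.04],
    [-0.067, -0.017, 0.06],
    [-0.067, -0.017, 0.08],
    [-0.067, -0.017, 0.1],
    [-0.067, -0.017, 0.12],
    [-0.067, -0.017, 0.13],
  ],
  twist=[
    [0, 0, 0],
    [0, 0, 0],
    [0, 0, 0],
    [0, 0, 0],
    [0, 0, 0],
    [0, 0, 0],
    [0, 0, 0],
    [0, 0, 0],
    [0, 0, 0],
    [0, 0, 0],
  ],
  jaw=[1, 1, 1, 1, 1, 1, 1, 1, 1, 1],
)

```text
time_s: 31.65
ee_pos: [0.4794, 0.038, 0.0964]
orientation: [2.456, -1.959, -0.0]
force: [-0.2, -0.4, 0.4]
grip_width: 0.253
grasp_force: 12.0
```

```bash
python3 -c "
from track import *
plan([*K,.0885],BH-np.pi/2)
a=optics.camera('scene')['image'][170:235,160:290]
cv2.imwrite('pics/m.png',cv2.resize(a,(800,400),interpolation=cv2.INTER_CUBIC))
e=np.array([np.cos(BH),np.sin(BH),0])
for s in(-.023,-.017,.017):print((proj('scene',np.r_[K,.079]+s*e)[0]-[160,170])*6.15)"
```

```text
t 31.65 shift [0.006 0.015 0.079] twist [ 0.     -0.      0.0002] ee [0.4794 0.038  0.0964] F [-0.2 -0.4  0.4]
[292.05347795 226.31416019]
[303.22277534 216.34560352]
[364.52559893 161.63305987]
```

View pics/m.png

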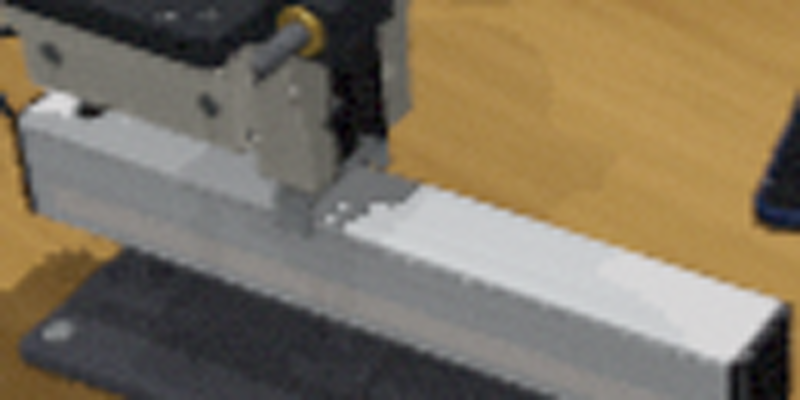

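No contact force, and the near leg now overlaps the bar's front wall, so it is straddling. I'll lower the last few millimetres, release and lift straight up.

>>> apply_moves(
  delta_pos=[
    [0.005, 0.01, 0.02],
    [0.005, 0.015, 0.04],
    [0.005, 0.015, 0.06],
    [0.005, 0.015, 0.075],
    [0.005, 0.015, 0.085],
    [0.005, 0.015, 0.085],
    [0.005, 0.015, 0.085],
    [0.005, 0.015, 0.085],
    [0.005, 0.015, 0.085],
    [0.005, 0.015, 0.085],
  ],
  twist=[
    [0, 0, 0],
    [0, 0, 0],
    [0, 0, 0],
    [0, 0, 0],
    [0, 0, 0],
    [0, 0, 0],
    [0, 0, 0],
    [0, 0, 0],
    [0, 0, 0],
    [0, 0, 0],
  ],
  jaw=[1, 1, 1, 1, 1, 1, 1, 1, 1, 1],
)

```text
time_s: 32.95
ee_pos: [0.4781, 0.0372, 0.0881]
orientation: [-2.456, 1.959, -0.0]
force: [0.2, 0.5, -0.9]
grip_width: 0.25
grasp_force: 12.0
```

```bash
python3 -c "
from h import *
plan([*K,.0875],BH-np.pi/2)"
```

```text
t 32.95 shift [0.001 0.001 0.006] twist [-0.      0.      0.0002] ee [0.4781 0.0372 0.0881] F [ 0.2  0.5 -0.9]
```

Within about 0.6 mm of the seat, with no force. Opening now, then lifting.

>>> apply_moves(
  delta_pos=[
    [0, 0, 0.005],
    [0, 0, 0.005],
    [0, 0, 0.005],
    [0, 0, 0.005],
    [0, 0, 0.005],
    [0, 0, 0.005],
    [0, 0, 0.005],
    [0, 0, -0.05],
    [0, 0, -0.2],
    [0, 0, -0.4],
  ],
  twist=[
    [0, 0, 0],
    [0, 0, 0],
    [0, 0, 0],
    [0, 0, 0],
    [0, 0, 0],
    [0, 0, 0],
    [0, 0, 0],
    [0, 0, 0],
    [0, 0, 0],
    [0, 0, 0],
  ],
  jaw=[1, 0.45, 0.4, 0.3, 0.2, 0.1, 0, 0, 0, 0],
)

```text
time_s: 34.2
ee_pos: [0.4778, 0.037, 0.1285]
orientation: [2.455, -1.959, -0.001]
force: [0.5, 0.3, 0.2]
grip_width: 0.502
grasp_force: 0.0
```

>>> apply_moves(
  delta_pos=[
    [0, 0, -0.4],
    [0, 0, -0.7],
    [0, 0, -1],
    [-0.3, 0, -1],
    [-0.6, 0, -1],
    [-1, 0, -1],
    [-1, 0, -1],
    [-1, 0, -1],
    [-1, 0, -1],
    [-1, 0, -1],
  ],
  twist=[
    [0, 0, 0],
    [0, 0, 0],
    [0, 0, 0],
    [0, 0, 0],
    [0, 0, 0],
    [0, 0, 0],
    [0, 0, 0],
    [0, 0, 0],
    [0, 0, 0],
    [0, 0, 0],
  ],
  jaw=[0, 0, 0, 0, 0, 0, 0, 0, 0, 0],
)

```text
time_s: 35.45
ee_pos: [0.4559, 0.134, 0.2281]
orientation: [2.455, -1.96, 0.0]
force: [-1.1, -0.0, -0.4]
grip_width: 0.501
grasp_force: 0.0
```

>>> apply_moves(
  delta_pos=[
    [-0.3, 0, 0],
    [-0.6, 0, 0],
    [-1, 0, 0],
    [-1, 0, 0],
    [-1, 0, 0],
    [-1, 0, 0],
    [-1, 0, 0],
    [-1, 0, 0],
    [-1, 0, 0],
    [-1, 0, 0],
  ],
  twist=[
    [0, 0, 0],
    [0, 0, 0],
    [0, 0, 0],
    [0, 0, 0],
    [0, 0, 0],
    [0, 0, 0],
    [0, 0, 0],
    [0, 0, 0],
    [0, 0, 0],
    [0, 0, 0],
  ],
  jaw=[0, 0, 0, 0, 0, 0, 0, 0, 0, 0],
)

```text
time_s: 36.7
ee_pos: [0.4336, 0.2321, 0.2281]
orientation: [-2.456, 1.959, 0.0]
force: [-0.3, -1.1, -0.3]
grip_width: 0.499
grasp_force: 0.0
```

```bash
python3 -c "
from track import *
track('z');track('z')
R=lambda im,x0,y0,w,h:cv2.resize(im[y0:y0+h,x0:x0+w],(800,300),interpolation=cv2.INTER_CUBIC)
cv2.imwrite('pics/z.png',np.vstack([R(cv2.imread('pics/z_scene.png'),120,165,200,75+10),R(cv2.imread('pics/z_top.png'),150,220,200,75+10)]))"
```

```text
c mm -17.25 tilt 0.0021 side mm -0.75 yaw -0.039 res [[0.3, 0.4], [0.7, -0.3], [0.3, -0.5], [-0.0, -0.5], [-0.8, 0.9], [-0.1, 1.2], [-0.0, 0.1]]
c mm -17.27 tilt 0.0019 side mm -0.72 yaw -0.039 res [[0.3, 0.4], [0.7, -0.3], [0.3, -0.5], [-0.0, -0.5], [-0.8, 0.9], [-0.1, 1.1], [-0.0, 0.1]]
```

View pics/z.png

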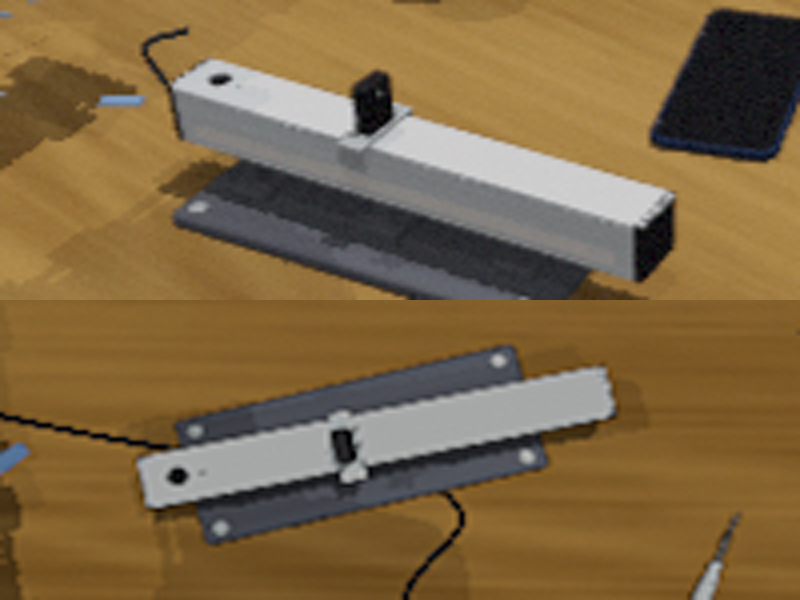

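```bash
python3 -c "
from h import *
q=proj('top',[.4789,.0372,.082])[0];print(q,((q-[150,220])*[4,3.53])+[0,300])
q=proj('top',sw(0,.005,.082)-sw(0,0,0)+np.array([.4789,.0372,0]))[0];print(((q-[150,220])*[4,3.53])+[0,300])
q=proj('scene',[.4789,.0372,.082])[0];print((q-[120,165])*[4,3.53])"
```

```text
[237.248834   259.90631975] [348.995336   440.86930873]
[340.63097104 442.75271534]
[377.94122465 120.79493681]
```

```bash
python3 -c "
from workcell import job_done
print(job_done())"
```

```text
the job is handed in; nothing more can be done
None
```

The light bar balances level on the knife edge (measured tilt about 0.002 rad), the clip sits astride it within about 2 mm of the edge, and I handed the job in at about 37 s with the gripper clear.

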